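# Index the seeder arm over the tagged pot

## Robot

A 6-joint arm with a two-finger parallel gripper is mounted at the origin on the work surface. World frame = base frame: x ahead of the robot, y to its left, z up, the work surface at z = 0. Lengths are in m, angles in rad, forces in N, time in s.
With the tool pointing down it reaches from about 0.325 to 0.925 m from the base axis. Payload 3.1 kg.
Tool frame: the origin (TCP) lies at the very end of the fingers, on their centre line; the grasp point (between the pads) lies manip.grasp_offset behind it (manip.grasp_offset is the distance from the TCP to the grasp point, in m); z points along the fingers, y is the line along which they close (so a half turn about z gives the same grasp; the last joint's range is limited). The gripper opens to 85 mm and grips with 20 to 120 N. Pads are 22 mm wide; open, the fingers measure 114 mm over their backs; the gripper's body (76 mm by 85 mm) begins 54 mm behind the grasp point. The pads swing forward as they close: fully open they stand 13 mm farther back than shut.
Start: joints at [1.035, 0.217, 1.613, -0, 1.311, -0.112], TCP at [0.257, 0.57, 0.231] pointing down, gripper open.
Joint ranges: [-2.75, 2.75], [-0.78, 2.1], [0.31, 2.55], [-1.13, 4.27], [0.13, 2.63], [-2.58, 2.58]. Speed limits (rad/s): [2.79, 2.79, 3.14, 3.14, 3.14, 3.14].

## Interface

Orientations are given as a unit quaternion [x, y, z, w].
In Python, from workcell import manip, grab_frame, camera_info, ticket, look_for gives the robot as it stands.
- The arm moves only by the shell command python3 -m pendant 'ROWS' [FORCE]. ROWS is a JSON object whose key "ticks" holds a list of rows, 1 to 5 of them, each of 7 numbers: dx, dy, dz in fractions of the full range, 1 being 0.3 m, then a rotation vector rx, ry, rz in shares of 2 pi rad (1.0 is 2 pi rad), then the finger opening in m; each row is the pose to reach, as a shift and turn from the pose commanded when the command began, along the tool's axes at that moment; what a row does not reach only later rows make up. A row lasts 1/10 s, in which the tool goes at most 0.05 m and 0.15 rad, less where a joint would pass 70% of its speed; a pose out of reach is approached as far as the arm can. The fingers move at their own pace and stop on an object; FORCE is the grip in N (left out, the last holds). Time passes only in rows, so rows that do not move let the fingers close. It prints the time, the measured TCP pose, the force, the opening and the grip force at its end. A shift or turn number past 1, either way, is cut back to 1. Input that does not fit is refused with a message, and nothing moves.
- manip.state(): the state, without advancing time (a new reading comes with each control period).
- grab_frame(name): name is "scene" or "top"; returns (picture, depth): 420x560x3 uint8, blue, green, red; 420x560 float32, m along the optical axis (not along the pixel's ray), 0 where there is no reading.
- camera_info(name): a dict with "fx", "fy", "cx", "cy" (pixels), "origin" and "rotation" of the camera in the world. Camera axes: x right, y down, z forward; pixel columns grow to the right and rows downward; lengths in m; the calibration is good to about 2 mm. A picture is of the moment at which its call begins. camera_info takes no time and is no camera call.
- ticket.hand_in(): hands the job in; it is judged then, once.
Trained networks look in the newest picture that a camera, given by its name, has taken for a name from the list of things; names that differ only in an ending like _2 or _b are one class to them, and where a whole thing is asked for, a point or a joint stands for the part that bears it (a point fixed in the world has none). Each returns a list of dicts, best first, with "p" (0 to 1); they miss things now and then, are a little off and sometimes report something else, mostly with a low value. They report only what shows in the picture. A call takes as long as a camera call. They do not tell look-alikes from the thing itself.
- look_for(camera, target): "pixel" ([column, row] in pixels, amid what is visible of it).
The state is a dict: "time": time; "joints": joint angles; "qd": joint speeds; "joint_efforts": joint torques, N m; "tool_pos": TCP position; "ee_rot": TCP orientation; "force": force on the tool from outside, world axes, zero at the start; "ft_torque": the same for the moment, N m; "grip_width": finger opening in m; "grasp_force": force on a finger pad.
Only numpy, scipy, OpenCV 4.12 (cv2) and the standard library are available. Lean on these libraries where they do the work, as an engineer would, in place of code of your own. Each camera call takes 0.05 s, during which the arm holds its last target. There are 200 camera calls.

## Task

Swing the seeder's hopper arm round to the pot with the lime-green rim and lock it there: pull the red ring up to free the spring pin, turn the arm to the stop on that pot's side, and let the pin drop fully home into the stop's notch, so that the spout stands over the pot and the arm is locked. Feel for the notch gently: do not force or slam the pin against the plates, and leave both pots, the seed jar and the saucer where they stand.

Things in the scene. Friction and masses are not known exactly. Their poses are not given: they have to be found in the camera images.
- pivot (a point): the seeder's upright turning axis: a grey drum (186 mm across, 46 mm high, foot flange 230 mm across) fixed to the table, with a 22 mm steel cap on the axis. The point is on the axis, 90 mm above the table; z up; x points along the arm when the joint swing reads 0. The drum stands anywhere, turned by up to 0.35 rad from the robot's +x
- swing (a joint): turning angle of the green hopper arm (bar 26 mm wide, top 80 mm above the table) about the pivot, rad: 0 at the parked middle notch, positive counter-clockwise from above, end stops at -0.85 and 0.85. It turns easily and stays where it is left
- mid_notch (a point): top of the parked notch in the steel middle plate (60 mm above the table, 120 mm from the pivot, reaching 0.31 rad of swing to each side). Beyond it lies a brass stop plate on each side (top 59 mm, past the end stops), each with one 13 mm radial notch. They were clamped by hand: the notch is anywhere between 0.49 and 0.71 rad (left) or -0.49 and -0.71 (right), to be found by feel
- pin (a joint): how far the 10 mm spring pin, 120 mm from the pivot, is pulled up, m: 0 home in a notch (arm play then 0.012 rad each way), about 0.009 or 0.008 with its chamfered tip riding on the middle or a brass plate, clear of the plates from 0.010, upper stop 0.014. The spring pushes it down with 6 N at 0, 11 N at 0.014. Riding on a plate and turned slowly (15 mm/s at the ring), it drops into a notch
- ring (a point): centre of the upright red pull ring on top of the pin, 118 mm above the table with the pin home; rises and turns with the pin. 37 mm outside diameter, of 9 mm round bar, to be pinched across its 9 mm thickness. Axes: x along the arm outwards (in the ring's plane), y the pinch direction (along the swing), z up. A 24 mm collar below it ends 94 mm above the table
- spout (a point): lower mouth of the orange hopper's spout on the arm, 220 mm from the pivot, 68 mm above the table; the hopper above it is 56 mm across and ends 135 mm above the table
- tagged_pot: the target: black round plant pot with a lime-green rim, 84 mm across, 55 mm high, loose, open and empty; origin at the centre of its underside. It stands on the left or the right of the arm, at about 0.6 rad of swing, 220 mm from the pivot, within 6 mm
- plain_pot: the same pot with a black rim, on the other side; not the target
- seed_jar: amber jar, 64 mm across, 80 mm high, near the seeder; leave alone
- saucer: terracotta saucer 100 mm across, beyond the seeder; leave alone
Not all that is in view belongs to the job. Leave any blue or purple look-alike of the tagged_pot alone.

How it is judged:
By the outcome, as a careful person would: the job done as asked, in the order asked, and still so for the second after the job is handed in, with the robot touching nothing.
It also fails if it takes over 45 s, if anything falls off the work surface, if the arm or the gripper's body presses on something with over 40 N, if the wrist force passes 120 N, or if a joint passes its speed limit or range.

## Working session

There is one attempt and no reset: what is moved stays moved. The work goes in short steps, Python scripts to look and compute and a shell command to move; the robot and the scene stay as the last step left them, time stands still between calls to the robot, and variables do not carry over. Pictures are saved under pics/ and viewed, at most 10 in all, crops included, and the job is handed in when it is done.

```bash
mkdir -p pics; ls
cat > h.py <<'E'
import numpy as np, cv2
from workcell import manip, grab_frame, camera_info, ticket, look_for
def ray(cam,px):
    c=camera_info(cam); d=np.array([(px[0]-c["cx"])/c["fx"],(px[1]-c["cy"])/c["fy"],1.])
    return np.array(c["origin"]), np.array(c["rotation"])@d
def pt(cam,px,z): # depth point
    o,d=ray(cam,px); return o+d*z
def onz(cam,px,h):
    o,d=ray(cam,px); return o+d*(h-o[2])/d[2]
def cloud(cam,D):
    c=camera_info(cam); v,u=np.mgrid[:D.shape[0],:D.shape[1]]
    P=np.stack([(u-c["cx"])/c["fx"]*D,(v-c["cy"])/c["fy"]*D,D],-1)
    return P@np.array(c["rotation"]).T+np.array(c["origin"])
E
python3 - <<'E'
from h import *
ims=[]
for cam in("scene","top"):
    I,D=grab_frame(cam); np.savez(f"/tmp/{cam}0.npz",I=I,D=D)
    c=camera_info(cam); print(cam,np.round(c["origin"],3),c["fx"],np.round(c["rotation"],2).tolist())
    cv2.imwrite(f"pics/{cam}0.png",I)
    P=cloud(cam,D)
    for t in("pivot","ring","spout","tagged_pot","plain_pot","seed_jar","saucer","mid_notch"):
        for r in look_for(cam,t)[:3]:
            u,v=map(int,np.round(r["pixel"])); print(t,round(r["p"],2),(u,v),D[v,u],np.round(P[v,u],3))
s=manip.state(); print(s["time"],s["tool_pos"],s["ee_rot"],manip.grasp_offset,s["force"])
E
```

```text
pics
scene [0.882 0.614 0.851] 415.67652101597054 [0.23, 0.9, -0.35, -0.09]Traceback (most recent call last):
  File "<stdin>", line 7, in <module>
  File "h.py", line 13, in cloud
    return P@np.array(c["rotation"]).T+np.array(c["origin"])
           ~^~~~~~~~~~~~~~~~~~~~~~~~~~
ValueError: matmul: Input operand 1 has a mismatch in its core dimension 0, with gufunc signature (n?,k),(k,m?)->(n?,m?) (size 4 is different from 3)
```

View pics/scene0.png

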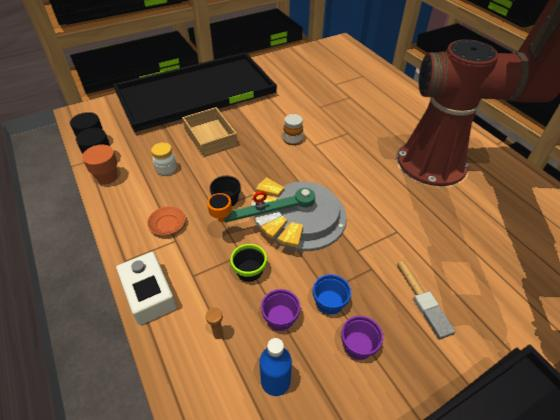

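The scene picture shows the seeder at about (305,205), with its arm pointing left to the hopper at (219,206) and the red ring at (260,199). The lime-rim pot is at (248,262), on the near (+y) side, and the plain pot is at (226,190). The camera rotation turns out to be a quaternion, so I'll fix that in the helper.

```bash
sed -i '1a from scipy.spatial.transform import Rotation as Rn' h.py; sed -i 's/np.array(c\["rotation"\])/Rn.from_quat(c["rotation"]).as_matrix()/' h.py
python3 - <<'E'
from h import *
for cam in("scene","top"):
    I,D=grab_frame(cam); np.savez(f"/tmp/{cam}0.npz",I=I,D=D)
    c=camera_info(cam); print(cam,np.round(c["origin"],3),c["fx"])
    cv2.imwrite(f"pics/{cam}0.png",I)
    P=cloud(cam,D); np.save(f"/tmp/P{cam}.npy",P)
    for t in("ring","spout","tagged_pot","plain_pot","seed_jar","saucer"):
        for r in look_for(cam,t)[:3]:
            u,v=map(int,np.round(r["pixel"])); print(t,round(r["p"],2),(u,v),np.round(P[v,u],3))
    # red ring pixels by colour
    H=cv2.cvtColor(I,cv2.COLOR_BGR2HSV)
    m=(((H[...,0]<5)|(H[...,0]>174))&(H[...,1]>180)&(H[...,2]>90)&(P[...,2]>.09)&(P[...,2]<.15)&(D>0))
    Q=P[m]; print("red",m.sum(),np.round(np.median(Q,0),3) if len(Q) else "", np.round(np.percentile(Q,[3,97],axis=0),3) if len(Q) else "")
    g=(H[...,0]>65)&(H[...,0]<95)&(H[...,1]>100)&(P[...,2]>.07)&(P[...,2]<.088)
    Q=P[g]; print("green bar",len(Q))
    if len(Q)>20:
        l=cv2.fitLine(Q[:,:2].astype(np.float32),cv2.DIST_HUBER,0,.001,.001).ravel(); print(l,np.arctan2(l[1],l[0]),np.percentile(Q[:,2],[5,50,95]))
s=manip.state(); print(s["time"],s["tool_pos"],s["ee_rot"],manip.grasp_offset,s["force"],s["joints"])
E
```

```text
scene [0.882 0.614 0.851] 415.67652101597054
ring 0.49 (259, 190) [ 0.544 -0.099  0.053]
spout 0.56 (260, 201) [ 0.581 -0.018  0.104]
tagged_pot 0.95 (278, 309) [0.658 0.213 0.004]
tagged_pot 0.94 (243, 262) [0.671 0.059 0.004]
tagged_pot 0.92 (362, 336) [0.531 0.357 0.005]
plain_pot 0.87 (225, 185) [ 0.607 -0.188  0.024]
seed_jar 0.92 (295, 130) [ 0.327 -0.277  0.055]
saucer 0.6 (164, 222) [ 0.799 -0.158  0.003]
red 61 [ 0.582 -0.018  0.122] [[ 0.568 -0.022  0.105]
 [ 0.596 -0.014  0.135]]
green bar 691
[ 0.9783838  -0.20679747  0.55780184 -0.00805542] -0.20830053 [0.07215303 0.07934656 0.08696705]
top [0.458 0.01  1.45 ] 461.8590654041251
spout 0.67 (291, 205) [ 0.583 -0.016  0.093]
tagged_pot 0.86 (257, 181) [0.665 0.091 0.007]
tagged_pot 0.81 (204, 217) [0.549 0.255 0.004]
tagged_pot 0.75 (211, 180) [0.667 0.236 0.004]
plain_pot 0.96 (338, 195) [ 0.625 -0.165  0.005]
seed_jar 0.56 (384, 297) [ 0.318 -0.292  0.079]
saucer 0.92 (338, 142) [ 0.795 -0.164  0.004]
red 17 [ 0.577 -0.024  0.133] [[ 0.567 -0.026  0.126]
 [ 0.59  -0.021  0.14 ]]
green bar 72
[0.07220627 0.99738973 0.54703873 0.04080054] 1.4985272 [0.07405841 0.08069507 0.08707452]
0.75 [0.2570227  0.56973018 0.23131846] [2.10310096e-01 9.77634729e-01 1.31188404e-05 9.91053327e-06] 0.0187 [ 0.11586046 -1.13054666  0.78114477] [ 1.03477631e+00  2.16884883e-01  1.61338314e+00 -1.07941395e-05
  1.31129344e+00 -1.12232970e-01]
```

View pics/top0.png

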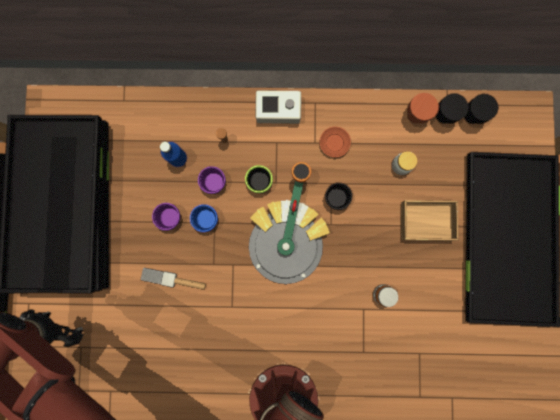

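The top picture shows the pivot cap at (286,246), the ring at (294,205), the hopper at (301,171), the lime pot at (259,180) and the plain pot at (338,195). The target is on the left, so swing is positive. Next I'll fit the geometry.

Run:
```python
from h import *
from scipy.optimize import least_squares
def circ(Q,r,x0):
    f=lambda p:np.hypot(Q[:,0]-p[0],Q[:,1]-p[1])-r
    return least_squares(f,x0,loss="soft_l1",f_scale=.002).x
def hullc(Q,r):  # disc of points: enclosing boundary fit
    h=cv2.convexHull(Q[:,:2].astype(np.float32))[:,0]; return circ(h,r,h.mean(0)),len(Q)
for cam in("top","scene"):
    z=np.load(f"/tmp/{cam}0.npz"); I,D=z["I"],z["D"]; P=np.load(f"/tmp/P{cam}.npy"); H=cv2.cvtColor(I,cv2.COLOR_BGR2HSV)
    near=np.hypot(P[...,0]-.465,P[...,1]-.005)<.13
    m=near&(H[...,1]<60)&(P[...,2]>.040)&(P[...,2]<.052); print(cam,"drum",hullc(P[m],.093),np.median(P[m][:,2]))
    m=(np.hypot(P[...,0]-.465,P[...,1]-.005)<.03)&(H[...,1]<60)&(P[...,2]>.075)&(P[...,2]<.11); print(" cap",m.sum(),np.round(P[m].mean(0),4) if m.sum() else "")
    n2=np.hypot(P[...,0]-.68,P[...,1]+.035)<.06
    m=n2&(H[...,0]<18)&(H[...,1]>150)&(H[...,2]>90)&(P[...,2]>.125)&(P[...,2]<.145)
    if m.sum()>4: print(" hopper rim",hullc(P[m],.028),np.median(P[m][:,2]))
    m=(H[...,0]>30)&(H[...,0]<45)&(H[...,1]>150)&(P[...,2]>.045)&(P[...,2]<.065)&(np.hypot(P[...,0]-.665,P[...,1]-.091)<.08)
    if m.sum()>4: print(" lime rim",hullc(P[m],.042),np.median(P[m][:,2]))
    m=(((H[...,0]<6)|(H[...,0]>172))&(H[...,1]>150)&(H[...,2]>80)&(np.hypot(P[...,0]-.58,P[...,1]+.02)<.03)); v,u=np.nonzero(m)
    print(" ring px",m.sum(),u.min(),u.max(),v.min(),v.max(),u.mean(),v.mean(),np.round(onz(cam,(u.mean(),v.mean()),.118),4))
I=np.load("/tmp/scene0.npz")["I"]; cv2.imwrite("pics/crop0.png",cv2.resize(I[150:290,180:360],None,fx=4.2,fy=4.2,interpolation=cv2.INTER_CUBIC))
```

```text
top drum (array([ 0.46268811, -0.00112311]), 2098) 0.04568216864840546
 cap 70 [0.4625 0.0015 0.0932]
 hopper rim (array([ 0.67756298, -0.04226815]), 107) 0.1337167478414516
 ring px 26 292 295 201 210 293.7307692307692 205.84615384615384 [ 0.5784 -0.0234  0.118 ]
scene drum (array([0.46524441, 0.00244302]), 1863) 0.04582023356374021
 cap 73 [0.4645 0.     0.094 ]
 hopper rim (array([ 0.68008728, -0.03966957]), 182) 0.13367480619140726
 lime rim (array([0.66904064, 0.08716914]), 286) 0.052993690129065685
 ring px 69 253 265 191 202 259.3333333333333 196.44927536231884 [ 0.5812 -0.0208  0.118 ]
```

View pics/crop0.png

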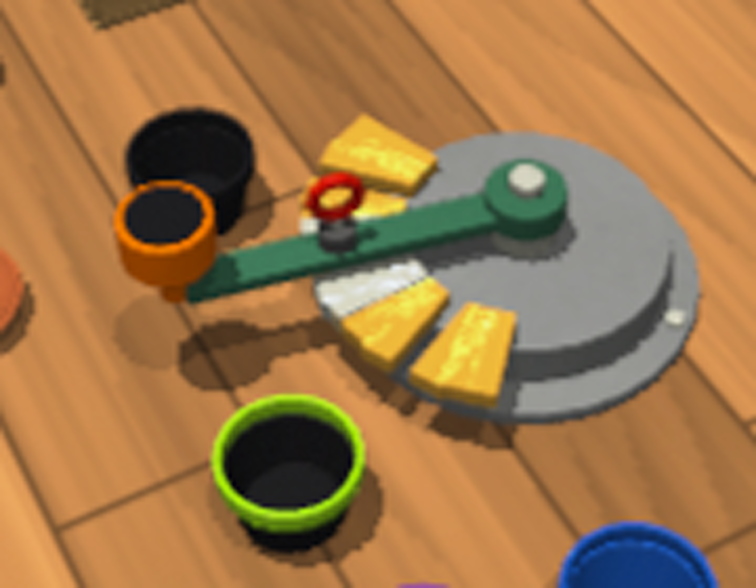

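The crop shows the red ring at (335,195) above the arm. To the left of the steel plate, the brass stop has a visible radial gap at about (425,350), between its two blocks; that should be the notch. Pivot ≈ (0.464,0.000), arm yaw ≈ -0.19, ring ≈ (0.581,-0.022). I'll estimate the notch angle from the images already taken, and start moving.

Run:
```python
from h import *
for cam,pv in(("top",(.4626,.0003)),("scene",(.4648,.0012))):
    z=np.load(f"/tmp/{cam}0.npz"); I=z["I"]; P=np.load(f"/tmp/P{cam}.npy"); H=cv2.cvtColor(I,cv2.COLOR_BGR2HSV)
    x,y=P[...,0]-pv[0],P[...,1]-pv[1]; r=np.hypot(x,y); a=np.arctan2(y,x)+.19
    b=(r>.10)&(r<.14)&(a>.1)&(a<1.1); br=b&(P[...,2]>.053)&(P[...,2]<.066)
    t=np.histogram(a[b],np.arange(.1,1.1,.04))[0]; n=np.histogram(a[br],np.arange(.1,1.1,.04))[0]
    print(cam,[(round(.12+.04*i,2),round(float(k/max(q,1)),2)) for i,(k,q) in enumerate(zip(n,t))])
s=manip.state(); R=Rn.from_quat(s["ee_rot"]).as_matrix()
print(R.T@(np.array([.581,-.022,.25])-s["tool_pos"]), np.degrees(1))
print((Rn.from_matrix(R).inv()*Rn.from_euler("z",.233)*Rn.from_matrix(R)).as_rotvec())
```

```text
top [(0.12, 0.94), (0.16, 0.96), (0.2, 1.0), (0.24, 1.0), (0.28, 1.0), (0.32, 1.0), (0.36, 0.95), (0.4, 0.95), (0.44, 0.95), (0.48, 0.95), (0.52, 1.0), (0.56, 1.0), (0.6, 0.52), (0.64, 0.0), (0.68, 0.0), (0.72, 0.61), (0.76, 0.94), (0.8, 1.0), (0.84, 1.0), (0.88, 0.95), (0.92, 0.89), (0.96, 0.95), (1.0, 0.94), (1.04, 1.0)]
scene [(0.12, 0.29), (0.16, 0.66), (0.2, 0.57), (0.24, 0.53), (0.28, 0.59), (0.32, 0.57), (0.36, 0.62), (0.4, 0.54), (0.44, 0.56), (0.48, 0.5), (0.52, 0.42), (0.56, 0.48), (0.6, 0.46), (0.64, 0.21), (0.68, 0.0), (0.72, 0.33), (0.76, 0.53), (0.8, 0.49), (0.84, 0.55), (0.88, 0.52), (0.92, 0.51), (0.96, 0.47), (1.0, 0.49), (1.04, 0.51)]
[-0.5386454  -0.40616113 -0.01868618] 57.29577951308232
[-3.22931333e-06  6.94792915e-06 -2.33000000e-01]
```

The manual's scale: shifts go in shares of 0.3 m and turns go in shares of 2 pi rad. Converting my numbers, -0.21 m / 0.3 = -0.7, -0.17 m / 0.3 = -0.5667.

```bash
python3 -m pendant '{"ticks": [[-0.15,-0.1133,0,0,0,0,0.06],[-0.3,-0.2267,0,0,0,0,0.06],[-0.4333,-0.3333,0,0,0,0,0.06],[-0.5667,-0.4333,0,0,0,0,0.06],[-0.7,-0.5333,0,0,0,0,0.06]]}'
python3 -m pendant '{"ticks": [[-0.1333,-0.1,0,0,0,0,0.04],[-0.2667,-0.2,0,0,0,0,0.04],[-0.4,-0.3,0,0,0,0,0.04],[-0.5333,-0.4,0,0,0,0,0.04],[-0.6667,-0.5,0,0,0,0,0.04]]}'
python3 -m pendant '{"ticks": [[-0.1333,-0.1,0,0,0,0,0.04],[-0.2667,-0.2,0,0,0,-0.0159,0.04],[-0.43,-0.32,0,0,0,-0.0371,0.04],[-0.43,-0.32,0,0,0,-0.0371,0.04],[-0.43,-0.32,0,0,0,-0.0371,0.04]]}'
python3 - <<'E'
from h import *
def q(s): R=Rn.from_quat(s["ee_rot"]).as_matrix(); return R
s=manip.state(); R=q(s); print(s["time"],np.round(s["tool_pos"],4),"y yaw",np.arctan2(R[1,1],R[0,1]),np.round(s["joints"],3),np.round(s["force"],1),R.T@(np.array([.581,-.022,.103])-s["tool_pos"]))
E
```

```text
time: 1.25
tool_pos: [0.3765, 0.3482, 0.2316]
ee_rot: [0.21, 0.978, 0.0, 0.0]
force: [0.8, 0.8, -0.9]
grip_width: 0.0601
grasp_force: 0.0
time: 1.75
tool_pos: [0.4973, 0.1289, 0.2318]
ee_rot: [0.21, 0.978, 0.0, 0.001]
force: [0.5, 1.0, -0.4]
grip_width: 0.0399
grasp_force: 0.0
time: 2.25
tool_pos: [0.5752, -0.0114, 0.2312]
ee_rot: [0.097, 0.995, 0.0, -0.0]
force: [-0.3, 0.0, -0.5]
grip_width: 0.0399
grasp_force: 0.0
2.25 [ 0.5752 -0.0114  0.2312] y yaw 1.3755527605902191 [-0.142  0.112  1.733  0.     1.296 -1.518] [-0.3  0.  -0.5] [-0.00778358 -0.00930666  0.12822914]
```

To row units: 0.05 m / 0.3 = 0.1667, 0.02 m / 0.3 = 0.0667.

```bash
python3 -m pendant '{"ticks": [[0,0,0.0667,0,0,0,0.04],[0,0,0.1667,0,0,0,0.04],[0,0,0.1667,0,0,0,0.04]]}'
cat > st.py <<'E'
from h import *
s=manip.state(); R=Rn.from_quat(s["ee_rot"]).as_matrix(); p=np.array(s["tool_pos"])
pv=np.array([.4637,.0005]); d=p[:2]-pv
print(round(s["time"],2),np.round(p,4),"yyaw",round(np.arctan2(R[1,1],R[0,1]),4),"swing",round(np.arctan2(d[1],d[0])+.19,4),"r",round(np.hypot(*d),4),"F",np.round(s["force"],1),"w",round(s["grip_width"],4),"gf",round(s["grasp_force"],1))
E
python3 - <<'E'
import st
from st import *
print(R.T@(np.array([.581,-.022,.104])-p))
for cam in("scene","top"):
    I,D=grab_frame(cam); P=cloud(cam,D); H=cv2.cvtColor(I,cv2.COLOR_BGR2HSV)
    m=(((H[...,0]<6)|(H[...,0]>172))&(H[...,1]>150)&(H[...,2]>80)&(np.hypot(P[...,0]-.58,P[...,1]+.02)<.03)); print(cam,m.sum(),np.round(P[m].mean(0),4) if m.sum() else "")
    if cam=="scene": cv2.imwrite("pics/crop1.png",cv2.resize(I[120:270,180:360],None,fx=4,fy=4,interpolation=cv2.INTER_CUBIC))
E
```

```text
time: 2.55
tool_pos: [0.5701, -0.0073, 0.1766]
ee_rot: [0.095, 0.995, 0.001, -0.005]
force: [-0.7, -0.2, -1.6]
grip_width: 0.04
grasp_force: 0.0
2.55 [ 0.5701 -0.0073  0.1766] yyaw 1.381 swing 0.1164 r 0.1067 F [-0.7 -0.2 -1.6] w 0.04 gf 0.0
[-0.01420898 -0.01235191  0.0724683 ]
scene 583 [ 0.5846 -0.0195  0.4646]
top 58 [ 0.5838 -0.0195  0.5139]
```

View pics/crop1.png

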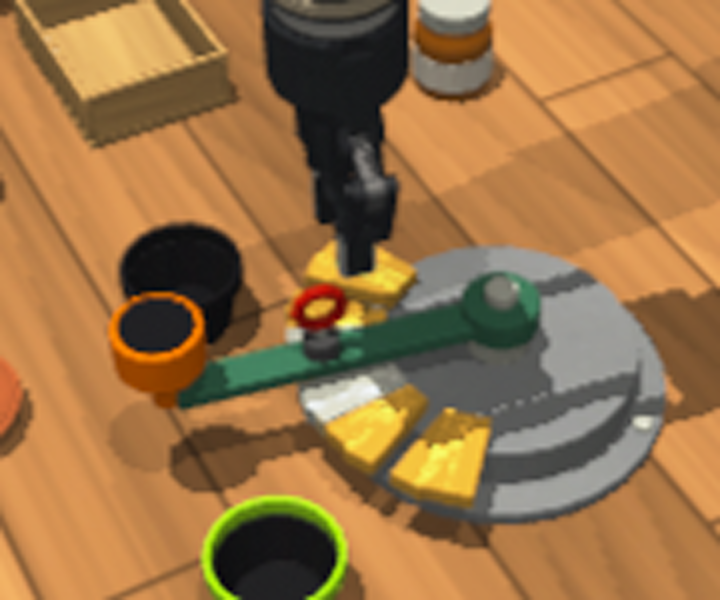

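The crop shows the gripper high above the ring (320,305), a bit short of it and still open. I'll correct sideways first, while still above it.

To row units: -0.014 m / 0.3 = -0.0467, -0.012 m / 0.3 = -0.04.

```bash
python3 -m pendant '{"ticks": [[-0.0467,-0.04,0,0,0,0,0.04],[-0.0467,-0.04,0,0,0,0,0.04],[-0.0467,-0.04,0,0,0,0,0.04]]}'
cat >> st.py <<'E'
def go(x,y,z,yaw):
    T=Rn.from_matrix(np.array([[np.sin(yaw),np.cos(yaw),0],[-np.cos(yaw),np.sin(yaw),0],[0,0,-1.]]))
    T=T if T.as_matrix()[:,1]@R[:,1]>0 else None
    # tool y=(cos yaw,sin yaw), z down, x=y×z
    Y=np.array([np.cos(yaw),np.sin(yaw),0]);Z=np.array([0,0,-1.]);T=np.stack([np.cross(Y,Z),Y,Z],1)
    print("shift",np.round(R.T@(np.array([x,y,z])-p),4),"rot",np.round(Rn.from_matrix(R.T@T).as_rotvec(),4))
E
python3 -c "
from st import *
go(.581,-.022,.104,1.381)"
```

```text
time: 2.95
tool_pos: [0.5875, -0.0248, 0.183]
ee_rot: [0.096, 0.995, -0.0, 0.001]
force: [0.4, -0.0, -0.1]
grip_width: 0.0399
grasp_force: 0.0
2.95 [ 0.5875 -0.0248  0.183 ] yyaw 1.379 swing -0.0116 r 0.1264 F [ 0.4 -0.  -0.1] w 0.0399 gf 0.0Traceback (most recent call last):
  File "<string>", line 3, in <module>
    go(.581,-.022,.104,1.381)
    ~~^^^^^^^^^^^^^^^^^^^^^^^
  File "st.py", line 6, in go
    T=Rn.from_matrix(np.array([[np.sin(yaw),np.cos(yaw),0],[-np.cos(yaw),np.sin(yaw),0],[0,0,-1.]]))
  File "scipy/spatial/transform/_rotation.pyx", line 1143, in scipy.spatial.transform._rotation.Rotation.from_matrix
ValueError: Non-positive determinant (left-handed or null coordinate frame) in rotation matrix 0: [[ 0.98204268  0.18865888  0.        ]
 [-0.18865888  0.98204268  0.        ]
 [ 0.          0.         -1.        ]].
```

To row units: 0.02 m / 0.3 = 0.0667, 0.003 m / 0.3 = 0.01.

```bash
sed -i '/T=Rn.from_matrix(np/d;/T=T if/d' st.py; python3 -m pendant '{"ticks": [[0.01,0.0033,0.0667,0,0,0,0.04],[0.01,0.0033,0.0667,0,0,0,0.04],[0.01,0.0033,0.0667,0,0,0,0.04],[0.01,0.0033,0.0667,0,0,0,0.04]]}' >/dev/null
python3 -c "
from st import *
go(.581,-.022,.104,1.381)"
```

```text
3.35 [ 0.5839 -0.0227  0.1622] yyaw 1.3799 swing -0.0008 r 0.1224 F [ 0.8  0.2 -0.2] w 0.0398 gf 0.0
shift [0.003  0.0001 0.0582] rot [ 0.0001  0.0013 -0.0011]
```

To row units: 0.058 m / 0.3 = 0.1933, 0.04 m / 0.3 = 0.1333.

```bash
python3 -m pendant '{"ticks": [[0.01,0,0.0667,0,0,0,0.03],[0.01,0,0.1333,0,0,0,0.03],[0.01,0,0.1933,0,0,0,0.03],[0.01,0,0.1933,0,0,0,0.03],[0.01,0,0.1933,0,0,0,0.03]]}'  >/dev/null
python3 -c "
from st import *
go(.581,-.022,.104,1.381)
for cam in('scene',):
    I,D=grab_frame(cam); cv2.imwrite('pics/crop2.png',cv2.resize(I[120:270,180:360],None,fx=4,fy=4,interpolation=cv2.INTER_CUBIC))
"
```

```text
3.85 [ 0.5808 -0.0221  0.104 ] yyaw 1.38 swing -0.0006 r 0.1193 F [ 1.3 -0.3  0.7] w 0.0298 gf 0.0
shift [-0.0002  0.0001 -0.    ] rot [ 0.0001  0.0006 -0.001 ]
```

View pics/crop2.png

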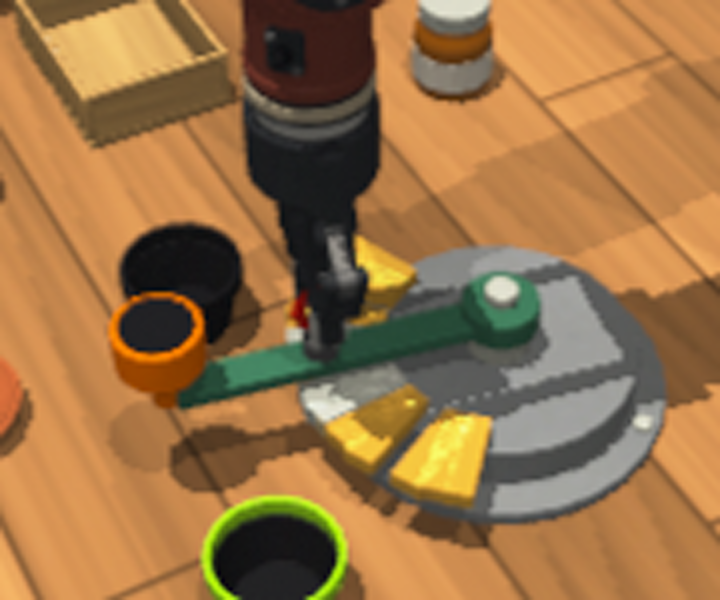

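The crop shows the near finger at (325,300), right in front of the ring, with some red visible at (300,305). That means the ring is between the fingers, so I'll close.

```bash
python3 -m pendant '{"ticks": [[0,0,0,0,0,0,0.02],[0,0,0,0,0,0,0.012],[0,0,0,0,0,0,0.006],[0,0,0,0,0,0,0.004],[0,0,0,0,0,0,0.004]]}' 40; python3 st.py
```

```text
time: 4.4
tool_pos: [0.5813, -0.0221, 0.1047]
ee_rot: [0.095, 0.995, -0.0, 0.001]
force: [-1.2, -0.1, 6.0]
grip_width: 0.0079
grasp_force: 39.2
4.4 [ 0.5813 -0.0221  0.1047] yyaw 1.38 swing -0.0002 r 0.1198 F [-1.2 -0.1  6. ] w 0.0079 gf 39.2
```

To row units: -0.012 m / 0.3 = -0.04, -0.009 m / 0.3 = -0.03.

```bash
python3 -m pendant '{"ticks": [[0,0,-0.01,0,0,0,0.004],[0,0,-0.02,0,0,0,0.004],[0,0,-0.03,0,0,0,0.004],[0,0,-0.04,0,0,0,0.004],[0,0,-0.04,0,0,0,0.004]]}' 50; python3 st.py
```

```text
time: 4.9
tool_pos: [0.5812, -0.0222, 0.1137]
ee_rot: [0.095, 0.995, -0.0, 0.001]
force: [7.0, 0.4, -10.4]
grip_width: 0.0075
grasp_force: 48.5
4.9 [ 0.5812 -0.0222  0.1137] yyaw 1.3797 swing -0.0012 r 0.1197 F [  7.    0.4 -10.4] w 0.0075 gf 48.5
```

To row units: -0.002 m / 0.3 = -0.0067, -0.001 m / 0.3 = -0.0033.

```bash
python3 -m pendant '{"ticks": [[0,0,-0.0033,0,0,0,0.004],[0,0,-0.0067,0,0,0,0.004],[0,0,-0.0067,0,0,0,0.004]]}' 50
python3 - <<'E'
import st
from h import *
I,D=grab_frame("scene"); cv2.imwrite('pics/crop3.png',cv2.resize(I[120:270,180:360],None,fx=4,fy=4,interpolation=cv2.INTER_CUBIC))
P=cloud("scene",D);H=cv2.cvtColor(I,cv2.COLOR_BGR2HSV)
for I_,P_,n in((np.load("/tmp/scene0.npz")["I"],np.load("/tmp/Pscene.npy"),"before"),(I,P,"now")):
    H=cv2.cvtColor(I_,cv2.COLOR_BGR2HSV); m=(((H[...,0]<6)|(H[...,0]>172))&(H[...,1]>150)&(H[...,2]>80)); m[:185]=0; m[210:]=0; m[:,:245]=0; m[:,272:]=0
    v,u=np.nonzero(m); print(n,len(v),u.min(),u.max(),v.min(),v.max())
    for c in range(u.min(),u.min()+5): print(c,v[u==c].min() if (u==c).any() else "",v[u==c].max() if (u==c).any() else "")
E
```

```text
time: 5.2
tool_pos: [0.5812, -0.0222, 0.1152]
ee_rot: [0.095, 0.995, -0.0, 0.001]
force: [8.0, -0.5, -10.7]
grip_width: 0.0078
grasp_force: 48.5
5.2 [ 0.5812 -0.0222  0.1152] yyaw 1.3797 swing -0.0012 r 0.1197 F [  8.   -0.5 -10.7] w 0.0078 gf 48.5
before 69 253 265 191 202
253 198 198
254 195 199
255 194 201
256 193 201
257 192 202
now 15 253 265 191 198
253 194 195
254 191 197
255 194 198
256  
257
```

View pics/crop3.png

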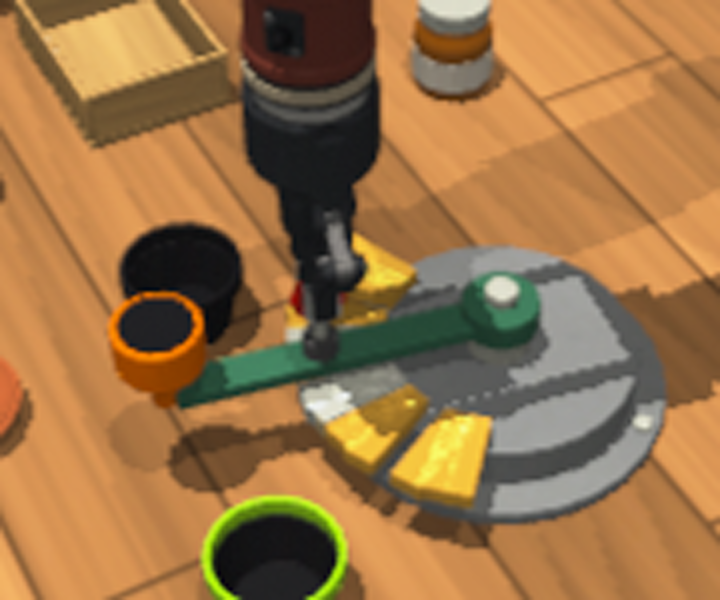

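The crop shows the ring raised between the fingers at (300,295); its top edge is about 3–4 px higher than before. Fz matches the spring force. I'll lift a touch more and start swinging gently, watching the side force.

To row units: 0.0036 m / 0.3 = 0.012, 0.0001 m / 0.3 = 0.0003, -0.03 rad / 6.2832 = -0.0048.

```bash
python3 -m pendant '{"ticks": [[0,0,-0.0027,0,0,0,0.004],[0,0.004,-0.0027,0,0,-0.0016,0.004],[0,0.008,-0.0027,0,0,-0.0032,0.004],[0.0003,0.012,-0.0027,0,0,-0.0048,0.004],[0.0003,0.012,-0.0027,0,0,-0.0048,0.004]]}' 50; python3 st.py
```

```text
time: 5.75
tool_pos: [0.5819, -0.0187, 0.1159]
ee_rot: [0.08, 0.997, -0.0, 0.001]
force: [8.6, -0.3, -11.3]
grip_width: 0.0078
grasp_force: 48.5
5.75 [ 0.5819 -0.0187  0.1159] yyaw 1.41 swing 0.0292 r 0.1197 F [  8.6  -0.3 -11.3] w 0.0078 gf 48.5
```

To row units: 0.0285 m / 0.3 = 0.095, 0.0072 m / 0.3 = 0.024, -0.24 rad / 6.2832 = -0.0382.

```bash
python3 -m pendant '{"ticks": [[0.0007,0.024,0,0,0,-0.0095,0.004],[0.003,0.0477,0,0,0,-0.0191,0.004],[0.0063,0.0713,0,0,0,-0.0286,0.004],[0.0113,0.095,0,0,0,-0.0382,0.004],[0.0113,0.095,0,0,0,-0.0382,0.004]]}' 50; python3 st.py
```

```text
time: 6.25
tool_pos: [0.583, 0.0111, 0.1158]
ee_rot: [-0.041, 0.999, 0.0, 0.001]
force: [7.9, 0.4, -11.2]
grip_width: 0.0079
grasp_force: 48.8
6.25 [0.583  0.0111 0.1158] yyaw 1.6519 swing 0.2788 r 0.1197 F [  7.9   0.4 -11.2] w 0.0079 gf 48.8
```

To row units: 0.0285 m / 0.3 = 0.095, 0.0214 m / 0.3 = 0.0713, -0.24 rad / 6.2832 = -0.0382.

```bash
python3 -m pendant '{"ticks": [[0.0007,0.024,0,0,0,-0.0095,0.004],[0.003,0.0477,0,0,0,-0.0191,0.004],[0.0063,0.0713,0,0,0,-0.0286,0.004],[0.0113,0.095,0,0,0,-0.0382,0.004],[0.0113,0.095,0,0,0,-0.0382,0.004]]}' 50; python3 st.py
```

```text
time: 6.75
tool_pos: [0.5769, 0.0397, 0.1157]
ee_rot: [-0.16, 0.987, 0.001, 0.001]
force: [7.3, 2.5, -11.3]
grip_width: 0.0077
grasp_force: 49.1
6.75 [0.5769 0.0397 0.1157] yyaw 1.8922 swing 0.5236 r 0.1198 F [  7.3   2.5 -11.3] w 0.0077 gf 49.1
```

To row units: 0.0025 m / 0.3 = 0.0083, 0.0016 m / 0.3 = 0.0053.

```bash
python3 -m pendant '{"ticks": [[0,0,0.0027,0,0,0,0.004],[0,0,0.0053,0,0,0,0.004],[0,0,0.0083,0,0,0,0.004],[0,0,0.0083,0,0,0,0.004]]}' 50; python3 st.py;  python3 -m pendant '{"ticks": [[0,0,0.0027,0,0,0,0.004],[0,0,0.005,0,0,0,0.004],[0,0,0.005,0,0,0,0.004]]}' 50; python3 st.py
```

```text
time: 7.15
tool_pos: [0.5771, 0.0391, 0.1134]
ee_rot: [-0.159, 0.987, 0.001, 0.001]
force: [7.4, 1.5, -8.9]
grip_width: 0.0075
grasp_force: 49.1
7.15 [0.5771 0.0391 0.1134] yyaw 1.89 swing 0.5182 r 0.1198 F [ 7.4  1.5 -8.9] w 0.0075 gf 49.1
time: 7.45
tool_pos: [0.5772, 0.039, 0.1128]
ee_rot: [-0.159, 0.987, 0.001, 0.001]
force: [6.0, 2.7, -6.4]
grip_width: 0.0077
grasp_force: 49.6
7.45 [0.5772 0.039  0.1128] yyaw 1.89 swing 0.5174 r 0.1198 F [ 6.   2.7 -6.4] w 0.0077 gf 49.6
```

To row units: 0.0018 m / 0.3 = 0.006, 0.0008 m / 0.3 = 0.0027.

```bash
python3 -m pendant '{"ticks": [[0,0,0.0027,0,0,0,0.004],[0,0,0.006,0,0,0,0.004],[0,0,0.006,0,0,0,0.004]]}' 30; python3 st.py;  python3 -m pendant '{"ticks": [[0,0,0,0,0,0,0.01],[0,0,0,0,0,0,0.012],[0,0,0,0,0,0,0.014],[0,0,0,0,0,0,0.014]]}' 20; python3 st.py
```

```text
time: 7.75
tool_pos: [0.5772, 0.039, 0.1127]
ee_rot: [-0.159, 0.987, 0.0, 0.001]
force: [2.7, 4.1, -0.7]
grip_width: 0.0078
grasp_force: 50.2
7.75 [0.5772 0.039  0.1127] yyaw 1.89 swing 0.5166 r 0.1199 F [ 2.7  4.1 -0.7] w 0.0078 gf 50.2
time: 8.15
tool_pos: [0.5759, 0.038, 0.112]
ee_rot: [-0.159, 0.987, -0.0, -0.001]
force: [-0.2, 0.6, -0.4]
grip_width: 0.0139
grasp_force: 0.0
8.15 [0.5759 0.038  0.112 ] yyaw 1.8898 swing 0.5127 r 0.1183 F [-0.2  0.6 -0.4] w 0.0139 gf 0.0
```

To row units: 0.007 m / 0.3 = 0.0233, 0.0002 m / 0.3 = 0.0007, -0.06 rad / 6.2832 = -0.0095.

```bash
python3 -m pendant '{"ticks": [[0,0.0047,0,0,0,-0.0019,0.014],[0,0.0093,0,0,0,-0.0038,0.014],[0.0003,0.014,0,0,0,-0.0057,0.014],[0.0007,0.0187,0,0,0,-0.0076,0.014],[0.0007,0.0233,0,0,0,-0.0095,0.014]]}'; python3 st.py
```

```text
time: 8.65
tool_pos: [0.5743, 0.0441, 0.1123]
ee_rot: [-0.189, 0.982, -0.001, -0.0]
force: [1.1, -4.5, -1.7]
grip_width: 0.0139
grasp_force: 2.3
8.65 [0.5743 0.0441 0.1123] yyaw 1.951 swing 0.5654 r 0.1189 F [ 1.1 -4.5 -1.7] w 0.0139 gf 2.3
```

To row units: 0.0052 m / 0.3 = 0.0173, 0.0039 m / 0.3 = 0.013, -0.044 rad / 6.2832 = -0.007.

```bash
python3 -m pendant '{"ticks": [[0,0.0043,0,0,0,-0.0018,0.014],[0,0.0087,0,0,0,-0.0035,0.014],[0.0003,0.013,0,0,0,-0.0053,0.014],[0.0007,0.0173,0,0,0,-0.007,0.014]]}'; python3 st.py
```

```text
time: 9.05
tool_pos: [0.572, 0.0497, 0.1123]
ee_rot: [-0.21, 0.978, -0.0, -0.0]
force: [0.7, -4.1, -0.9]
grip_width: 0.0138
grasp_force: 2.3
9.05 [0.572  0.0497 0.1123] yyaw 1.9949 swing 0.6161 r 0.1189 F [ 0.7 -4.1 -0.9] w 0.0138 gf 2.3
```

To row units: 0.0024 m / 0.3 = 0.008, 0.0012 m / 0.3 = 0.004, -0.02 rad / 6.2832 = -0.0032.

```bash
python3 -m pendant '{"ticks": [[0,0.004,0,0,0,-0.0016,0.014],[0,0.008,0,0,0,-0.0032,0.014]]}' >/dev/null; python3 st.py
```

```text
9.25 [0.5709 0.052  0.1123] yyaw 2.0149 swing 0.6378 r 0.119 F [ 0.8 -4.9 -1.8] w 0.0139 gf 2.0
```

To row units: 0.0024 m / 0.3 = 0.008, 0.0012 m / 0.3 = 0.004, -0.02 rad / 6.2832 = -0.0032.

```bash
python3 -m pendant '{"ticks": [[0,0.004,0,0,0,-0.0016,0.014],[0,0.008,0,0,0,-0.0032,0.014]]}' >/dev/null; python3 st.py
```

```text
9.45 [0.5698 0.0544 0.1121] yyaw 2.0348 swing 0.6597 r 0.119 F [ 0.8 -3.6 -2.2] w 0.0141 gf 1.9
```

To row units: 0.0018 m / 0.3 = 0.006, 0.0012 m / 0.3 = 0.004, -0.015 rad / 6.2832 = -0.0024.

```bash
python3 -m pendant '{"ticks": [[0,0.004,0,0,0,-0.0016,0.014],[0,0.006,0,0,0,-0.0024,0.014]]}' >/dev/null; python3 st.py
python3 - <<'E'
from h import *
I,D=grab_frame("scene"); cv2.imwrite('pics/crop4.png',cv2.resize(I[140:290,190:370],None,fx=4,fy=4,interpolation=cv2.INTER_CUBIC))
E
```

```text
9.65 [0.5689 0.057  0.1123] yyaw 2.0492 swing 0.6829 r 0.1194 F [-0.6  0.8 -0.6] w 0.0138 gf 0.0
```

View pics/crop4.png

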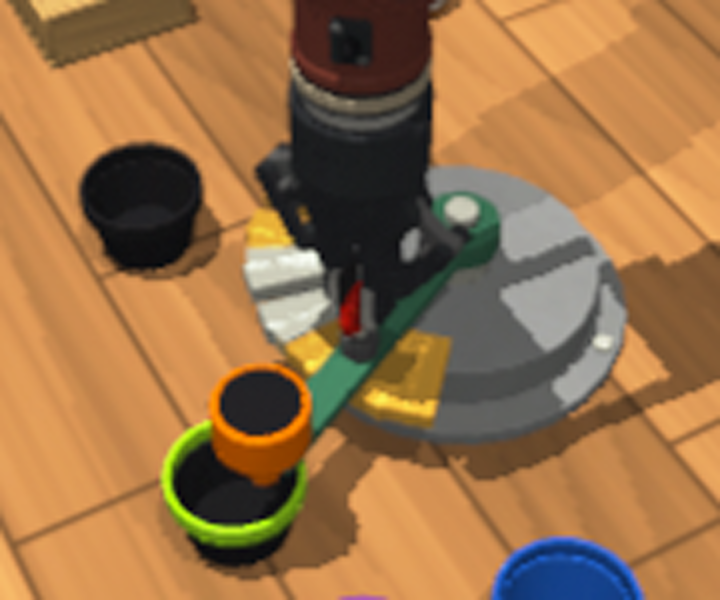

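The crop shows the hopper (260,410) over the lime pot, with its spout at (265,480) inside the rim. The side force has vanished, which suggests the pin has dropped. I'll test this with small nudges each way.

To row units: 0.002 m / 0.3 = 0.0067, 0.001 m / 0.3 = 0.0033, -0.016 rad / 6.2832 = -0.0025.

```bash
python3 -m pendant '{"ticks": [[0,0.0033,0,0,0,-0.0013,0.014],[0,0.0067,0,0,0,-0.0025,0.014],[0,0.0067,0,0,0,-0.0025,0.014]]}' >/dev/null; python3 st.py
```

```text
10.0 [0.5682 0.0579 0.1124] yyaw 2.0655 swing 0.6921 r 0.1192 F [-0.   0.  -0.1] w 0.0142 gf 0.0
```

To row units: -0.0055 m / 0.3 = -0.0183, -0.0045 m / 0.3 = -0.015, 0.045 rad / 6.2832 = 0.0072.

```bash
python3 -m pendant '{"ticks": [[0,-0.005,0,0,0,0.0019,0.014],[0,-0.01,0,0,0,0.0038,0.014],[0,-0.015,0,0,0,0.0057,0.014],[0,-0.0183,0,0,0,0.0072,0.014],[0,-0.0183,0,0,0,0.0072,0.014]]}' >/dev/null; python3 st.py
```

```text
10.5 [0.571  0.0523 0.1123] yyaw 2.0194 swing 0.6401 r 0.1192 F [-0.1  0.7  0.1] w 0.0141 gf 0.0
```

To row units: -0.003 m / 0.3 = -0.01, -0.002 m / 0.3 = -0.0067, 0.024 rad / 6.2832 = 0.0038.

```bash
python3 -m pendant '{"ticks": [[0,-0.0033,0,0,0,0.0013,0.014],[0,-0.0067,0,0,0,0.0025,0.014],[0,-0.01,0,0,0,0.0038,0.014],[0,-0.01,0,0,0,0.0038,0.014]]}' >/dev/null; python3 st.py
```

```text
10.9 [0.5713 0.0514 0.1123] yyaw 1.9952 swing 0.6315 r 0.119 F [-3.   5.4  3.3] w 0.014 gf 3.0
```

The side force is about 6 N with the arm not following, so it looks locked. I'll centre the tool, open, rise and check the ring's height.

To row units: 0.006 m / 0.3 = 0.02, 0.003 m / 0.3 = 0.01, -0.05 rad / 6.2832 = -0.008.

```bash
python3 -m pendant '{"ticks": [[0,0.01,0,0,0,-0.004,0.014],[0.0003,0.02,0,0,0,-0.008,0.025],[0.0003,0.02,0,0,0,-0.008,0.035],[0.0003,0.02,0,0,0,-0.008,0.035]]}' >/dev/null; python3 st.py;  python3 -m pendant '{"ticks": [[0,0,-0.0667,0,0,0,0.035],[0,0,-0.2,0,0,0,0.035],[0,0,-0.3333,0,0,0,0.035],[0.1667,0,-0.4667,0,0,0,0.035],[0.3333,0,-0.4667,0,0,0,0.035]]}'
```

```text
11.3 [0.5698 0.055  0.1123] yyaw 2.046 swing 0.664 r 0.1193 F [-0.4 -0.3  0.2] w 0.0348 gf 0.0
time: 11.8
tool_pos: [0.4943, 0.014, 0.2562]
ee_rot: [-0.236, 0.972, -0.002, 0.005]
force: [0.5, -1.5, 0.2]
grip_width: 0.035
grasp_force: 0.0
```

To row units: 0.1 m / 0.3 = 0.3333, 0.05 m / 0.3 = 0.1667.

```bash
python3 -m pendant '{"ticks": [[0.1667,0,0,0,0,0,0.035],[0.3333,0,0,0,0,0,0.035],[0.3333,0,0,0,0,0,0.035]]}'
python3 - <<'E'
from h import *
pv={"top":(.4626,.0003),"scene":(.4648,.0012)}
for cam in("scene","top"):
    I,D=grab_frame(cam); P=cloud(cam,D); H=cv2.cvtColor(I,cv2.COLOR_BGR2HSV)
    if cam=="scene": cv2.imwrite('pics/crop5.png',cv2.resize(I[140:290,190:370],None,fx=4,fy=4,interpolation=cv2.INTER_CUBIC))
    red=((H[...,0]<6)|(H[...,0]>172))&(H[...,1]>150)&(H[...,2]>80)
    m=red&(np.hypot(P[...,0]-.571,P[...,1]-.054)<.035)&(P[...,2]<.16); Q=P[m]
    if len(Q): print(cam,"ring",len(Q),np.round(np.median(Q,0),4),np.round(np.percentile(Q[:,2],[5,50,95]),4))
    P0=np.load(f"/tmp/P{cam}.npy");I0=np.load(f"/tmp/{cam}0.npz")["I"];H0=cv2.cvtColor(I0,cv2.COLOR_BGR2HSV)
    m=((H0[...,0]<6)|(H0[...,0]>172))&(H0[...,1]>150)&(H0[...,2]>80)&(np.hypot(P0[...,0]-.58,P0[...,1]+.02)<.035)&(P0[...,2]<.16);Q=P0[m]; print("  before",len(Q),np.round(np.percentile(Q[:,2],[5,50,95]),4))
    # dark collar just below ring & hopper, lime
    for t in("tagged_pot","plain_pot","seed_jar","saucer"):
        print(t,[(np.round(r["pixel"]).astype(int).tolist(),round(r["p"],2)) for r in look_for(cam,t)[:4]])
    m=(H[...,0]<18)&(H[...,1]>150)&(P[...,2]>.125)&(P[...,2]<.145)&(np.hypot(P[...,0]-.66,P[...,1]-.1)<.06); h=cv2.convexHull(P[m][:,:2].astype(np.float32))[:,0]; c=cv2.minEnclosingCircle(h)[0]; print("hopper",c,"swing",np.arctan2(c[1]-pv[cam][1],c[0]-pv[cam][0])+.19)
E
```

```text
time: 12.1
tool_pos: [0.3968, -0.0323, 0.2491]
ee_rot: [-0.234, 0.972, -0.0, -0.002]
force: [-0.3, -0.1, -0.5]
grip_width: 0.0352
grasp_force: 0.0
scene ring 83 [0.5705 0.0574 0.1185] [0.1062 0.1185 0.1346]
  before 69 [0.1046 0.1223 0.135 ]
tagged_pot [([241, 265], 0.96), ([278, 310], 0.84), ([359, 337], 0.71), ([330, 294], 0.64)]
plain_pot []
seed_jar [([280, 216], 0.65), ([293, 129], 0.63)]
saucer [([165, 223], 0.94)]
hopper (0.660853922367096, 0.10033609718084335) swing 0.6581632003964968
top ring 31 [0.5667 0.0533 0.1337] [0.1259 0.1337 0.1377]
  before 26 [0.1267 0.1321 0.1386]
tagged_pot [([165, 213], 0.87), ([212, 180], 0.74), ([266, 178], 0.68), ([204, 218], 0.6)]
plain_pot [([340, 195], 0.59)]
seed_jar [([387, 294], 0.57)]
saucer [([338, 144], 0.74), ([267, 207], 0.41)]
hopper (0.6577759385108948, 0.09809122234582901) swing 0.6544803690814478
```

View pics/crop5.png

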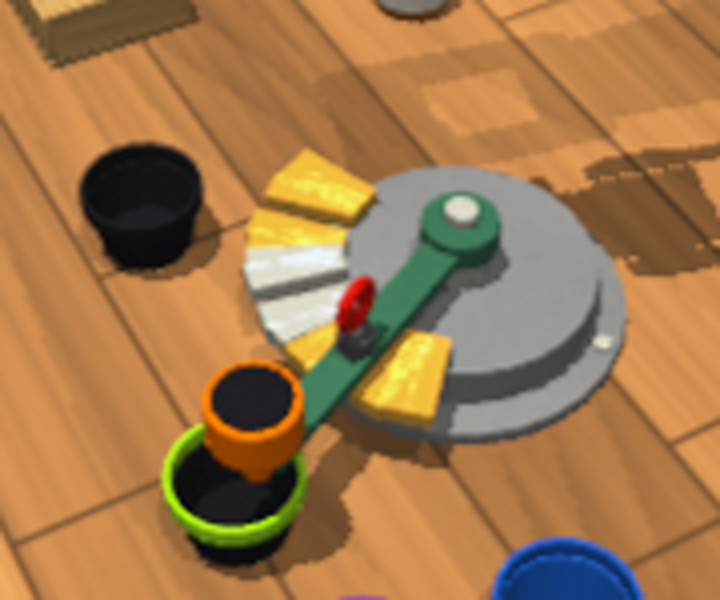

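The crop shows the hopper over the lime pot, the arm lying across the brass notch, and the ring at (355,305) with its collar seated. The ring's height matches the home reading from the start, swing is about 0.656, and the robot is clear of everything.

```bash
python3 -c "
from workcell import ticket
print(ticket.hand_in())"
```

```text
the job is handed in; nothing more can be done
None
```

I swung the hopper arm to the lime-rimmed pot and let the pin drop into the left brass notch at about 0.656 rad; at the end the ring was back at its home height, the spout stood over the pot and the robot was clear, so I handed the job in at about 12 s.

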